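Lock the wire jig with the nut that fits its stud

ROBOT

A 6-joint arm with a two-finger parallel gripper is mounted at the origin on a cart in front of the work surface, level with it; the furniture and walls round the work are solid. World frame = base frame: x ahead of the robot, y to its left, z up, the work surface at z = 0. Lengths are in mm, angles in rad, forces in N, time in s.
With the tool pointing down it reaches from about 400 to 925 mm from the base axis. Payload 12.5 kg.
Tool frame: the origin (TCP) lies at the very end of the fingers, on their centre line; the grasp point (between the pads) lies 19 mm behind it; z points along the fingers, y is the direction in which the jaws open and shut (so a half turn about z gives the same grasp; the last joint's range is limited). The gripper opens to 95 mm and grips with 3 to 60 N. Pads are 20 mm wide; open, the fingers measure 119 mm over their backs; the gripper's body (75 mm by 180 mm) begins 59 mm behind the grasp point.
Start: joints at [-1.391, 0.491, 1.559, -0, 1.092, -0.106], TCP at [176.226, -599.659, 214.661] pointing down, gripper open.
Joint ranges: [-3.1, 3.1], [-0.84, 2.19], [0.05, 2.79], [-1.13, 4.28], [0.06, 2.93], [-2.69, 2.69]. Speed limits (rad/s): [2.22, 2.22, 2.79, 3.14, 3.14, 3.14].

INTERFACE

Orientations are given as [roll, pitch, yaw] about the fixed x, y, z axes, in that order (R = Rz(yaw) Ry(pitch) Rx(roll)).
In Python, from cell import env gives the robot as it stands.
- The arm moves only by the shell command python3 -m pendant 'ROWS'. ROWS is JSON, a list that holds one entry, the list of rows, each a list of 5 numbers: the opening, from 0 (shut) to 1 (fully open), then the shift along the tool's x, y, z in m, then the turn about the tool's z in rad. A call has exactly 8 rows; each row is the pose to reach, as a shift and turn from the pose commanded when the call began, along the tool's axes at that moment; what a row does not reach only later rows make up. A row lasts 1/10 s, in which the tool goes at most 50 mm and 8.59 degrees, less where a joint would pass 70% of its speed; a pose out of reach is approached as far as the arm can. A call with a gripper value outside its range is refused whole. The fingers move at their own pace and stop on an object; the grip force is fixed at half the most. Time passes only in rows, so rows that repeat a pose let the fingers close, or fill a call up. It gives the time, the measured TCP pose, the force and the opening at its end, in the units of the state.
- env.state(): the state, without advancing time (a new reading comes with each control period).
- env.read_camera(name): name is "side" or "top" or "wrist"; returns a dict with "image" (420x560x3 uint8, blue, green, red), "range_z" (420x560 float32, mm along the optical axis (not along the pixel's ray), 0 where there is no reading), "fx", "fy", "cx", "cy" (pixels), "dist" ([k1, k2, p1, p2, k3] as OpenCV has them; the pictures are not rectified), "rvec" (rotation vector, rad) and "tvec" (3), from world to camera coordinates, as OpenCV has them; the wrist camera has in their place "tool_from_camera" (4x4, takes a point from camera to tool coordinates, whose origin is the TCP and whose axes are the flange's). Camera axes: x right, y down, z forward; pixel columns grow to the right and rows downward; lengths in mm; the calibration is good to about 2 mm. A picture is of the moment at which its call begins: read the wrist's pose just before it.
- env.job_done(): hands the job in, once; it reports no verdict.
The state is a dict: "t": time; "joints": joint angles; "qvel": joint speeds; "tau": joint torques, N m; "eef_pos": TCP position; "tcp_rot": TCP orientation; "ft_force": force on the tool from outside, world axes, zero at the start; "moment": the same for the moment, N m; "opening": opening from 0.0 (shut) to 1.0 (fully open).
Only numpy, scipy, OpenCV 4.12 (cv2) and the standard library are available. Lean on these libraries where they do the work, as an engineer would, in place of code of your own. Each camera call takes 0.05 s, during which the arm holds its last target. There are 200 camera calls.

TASK

Pick out the one lock nut whose opening passes over the T-headed stud of the wire-bending jig and put it on the stud, down flat on the white former. Turn it a quarter turn, either way, so that its slot lies across the stud's crossbar and the nut is locked beneath it, and let go. The two nuts that do not fit must end on the table, off the jig.

Things in the scene. Friction and masses are not known exactly. Their poses are not given: they have to be found in the camera images.
- jig: Fixed wire-bending jig: steel plate 120 x 100 x 12 mm (x, y), four pins 12 mm high near its corners; white former disc, 46 mm wide, top 20 mm above the table. In its centre a stud, 14 mm thick, with a T crossbar along the jig's x, 32 x 8 mm, underside 24, top 31 mm above the former; blunt tip 36 mm above it. Origin: centre of the plate's underside, on the stud's axis; z up.
- brass_nut: Brass eight-sided nut, 54 mm across flats (every 45 deg, first facing its x), 20 mm high, about 60 g. Through it a 22 mm bore and a wide slot 42 x 18 mm, length along its x: passes the crossbar if slot and bar agree within about 15 deg; resting on the former it turns freely, 4 mm below the bar, and stays as turned. Origin: centre of underside; z up.
- blue_nut: Blue eight-sided nut of the same outer size and bore, but its slot (42 mm long, along its x axis) is only 5 mm wide, too narrow for the crossbar. Origin: centre of its underside; z up.
- red_nut: Red eight-sided nut of the same outer size, with the 22 mm round bore alone and no slot: it cannot pass the crossbar. Origin: centre of its underside; z up.

How it is judged (in metres and radians):
At the end, for the whole second after the job is handed in: Brass nut flat on the jig's former (underside within 3.5 mm of it, tilt under 7 degrees), centred on the stud within 10 mm, slot over 57 degrees from the crossbar's direction (90 is square across), released, at rest; blue and red nuts on the table, undersides less than 10 mm above it (horizontal distance between brass_nut and jig below 0.01 m and z of brass_nut in the frame of jig between 0.016 and 0.0235 m and angle between brass_nut's own z axis and vertical below 0.12 rad and angle between the x axis of brass_nut and the x axis of jig, either way round above 1 rad and linear speed of brass_nut below 0.02 m/s and height (world z) of blue_nut between -0.02 and 0.01 m and height (world z) of red_nut between -0.02 and 0.01 m); the robot touches nothing.
It also fails if it takes over 35 s, if anything falls off the work surface, if the arm or the gripper's body presses on something with over 40 N, if the wrist force passes 120 N, or if a joint passes its speed limit or range.

## Working session

There is one attempt and no reset: what is moved stays moved. The work goes in short steps, Python scripts to look and compute and a shell command to move; the robot and the scene stay as the last step left them, time stands still between calls to the robot, and variables do not carry over. Pictures are saved under pics/ and viewed, about 8 in all and at most 12, crops included, and the job is handed in when it is done.

```bash
mkdir -p pics; ls; python3 - <<'E'
from cell import env
import cv2,numpy as np,pickle
print(env.state())
d={}
for n in ("top","side"):
    c=env.read_camera(n); d[n]=c; cv2.imwrite(f"pics/{n}0.png",c["image"]); print(n,c["fx"],c["cx"],c["cy"],c["dist"],c["rvec"],c["tvec"])
pickle.dump(d,open("c0.pkl","wb"))
E
```

```text
pics
{'t': 0.0, 'joints': array([-1.39059695e+00,  4.91528662e-01,  1.55945218e+00, -1.76243825e-06,
        1.09172927e+00, -1.05614270e-01]), 'qvel': array([-0.00172074, -0.00027579,  0.00143908,  0.00110291, -0.00062025,
       -0.00039591]), 'tau': array([-2.70351984e-04, -6.12632990e+01, -2.58179820e+01,  6.92579267e-02,
        4.82131785e-02, -8.22820152e-05]), 'eef_pos': array([ 176.17843733, -599.39040675,  214.08001535]), 'tcp_rot': array([-3.14048126e+00, -1.16245157e-04,  2.85814390e-01]), 'ft_force': array([ 0.33012474, -0.85245041,  0.68554186]), 'moment': array([ 0.01529652, -0.00364737,  0.03878365]), 'opening': 0.9971361798389801}
top 469.54319834149857 277.64332671032673 217.9574147552523 [-0.07486835  0.          0.          0.          0.        ] [ 2.13138897 -2.09493121  0.16683481] [208.9160879  488.94409025 806.64149244]
side 390.8296146649867 271.9169361554999 208.22885846688547 [0.03241773 0.         0.         0.         0.        ] [ 0.61960092 -2.4027674   1.43623343] [536.353954    44.63151007 803.86883295]
```

View pics/top0.png

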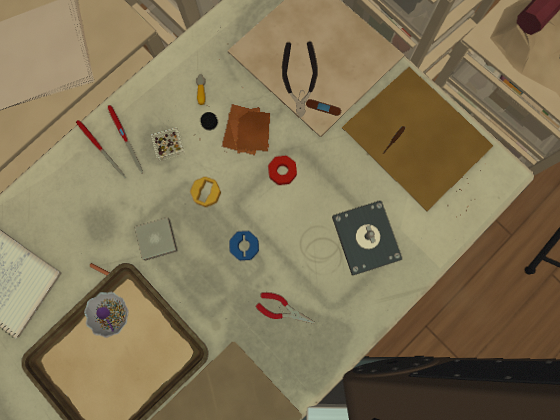

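View pics/side0.png

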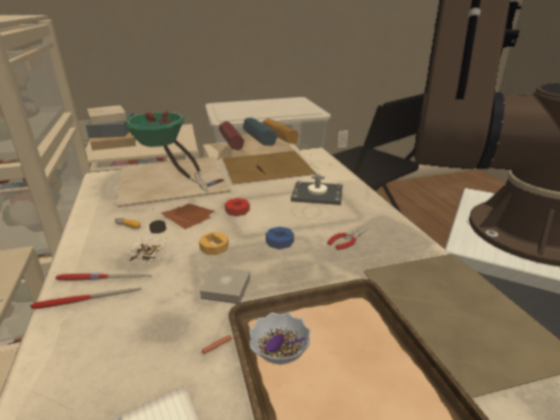

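The top view shows the brass nut at (205,191), blue at (244,245), red at (282,170) and the jig at (367,237). All stand clear of each other.

```bash
cat > h.py <<'E'
import cv2,numpy as np
def rays(c,px,T=None):
    K=np.array([[c["fx"],0,c["cx"]],[0,c["fy"],c["cy"]],[0,0,1]])
    u=cv2.undistortPoints(np.float64(px).reshape(-1,1,2),K,np.float64(c["dist"])).reshape(-1,2)
    d=np.c_[u,np.ones(len(u))]
    if T is None:
        R=cv2.Rodrigues(np.float64(c["rvec"]))[0]; return -R.T@np.float64(c["tvec"]).ravel(), d@R
    return T[:3,3], d@T[:3,:3].T
def onplane(c,px,z,T=None):
    o,d=rays(c,px,T); return (o+d*((z-o[2])/d[:,2])[:,None])
def rect(pts):
    (x,y),(w,h),a=cv2.minAreaRect(np.float32(pts[:,:2]))
    if w<h: w,h,a=h,w,a+90
    return [round(v,2) for v in (x,y,w,h,a)]
def wristT(c,s):
    from scipy.spatial.transform import Rotation as Ro
    T=np.eye(4); T[:3,:3]=Ro.from_euler('xyz',s["tcp_rot"]).as_matrix(); T[:3,3]=s["eef_pos"]
    return T@np.array(c["tool_from_camera"])
E
python3 - <<'E'
import pickle
from h import *
c=pickle.load(open("c0.pkl","rb"))["top"]; im=c["image"]; hsv=cv2.cvtColor(im,cv2.COLOR_BGR2HSV)
for n,(x,y) in dict(brass=(205,191),blue=(244,245),red=(282,170),jig=(367,237)).items():
    r=22 if n!="jig" else 50
    H=hsv[y-r:y+r,x-r:x+r].astype(int)
    h,s,v=H[...,0],H[...,1],H[...,2]
    m={'brass':(s>130)&(h>12)&(h<35)&(v>120),'blue':(s>120)&(h>95),'red':(s>140)&((h<8)|(h>172)),'jig':v<100}[n].astype(np.uint8)
    cs,hi=cv2.findContours(m,cv2.RETR_CCOMP,cv2.CHAIN_APPROX_NONE)
    for k,cc in enumerate(cs):
        if len(cc)<15: continue
        p=onplane(c,cc.reshape(-1,2)+[x-r,y-r],12 if n=="jig" else 20)
        print(n,"hole" if hi[0][k][3]>=0 else "outer",len(cc),rect(p),p[:,:2].mean(0).round(1))
big=[cv2.resize(im[y-40:y+40,x-40:x+40],(390,390),interpolation=cv2.INTER_CUBIC) for x,y in((205,191),(367,237))]
cv2.imwrite("pics/crop1.png",np.hstack(big))
E
```

```text
brass outer 80 [541.02, 358.3, 54.25, 53.45, 24.25] [540.8 358.8]
brass hole 57 [541.15, 358.77, 44.74, 24.59, 156.48] [541.2 359.1]
blue outer 79 [437.87, 280.31, 53.42, 51.27, 46.54] [437.7 280.3]
blue hole 52 [437.18, 280.35, 40.12, 23.85, 157.71] [436.7 279.9]
red outer 80 [584.82, 211.58, 56.07, 53.0, 8.11] [584.3 211.6]
red hole 31 [583.57, 211.06, 22.05, 20.77, 137.02] [583.8 211.2]
jig outer 26 [462.58, 48.23, 16.98, 10.47, 172.08] [462.6  48.3]
jig outer 215 [457.77, 50.96, 119.37, 100.38, 18.71] [457.2  50.9]
jig hole 18 [397.65, 72.74, 11.27, 11.13, 90.85] [398.3  72.8]
jig hole 17 [424.4, -5.51, 12.16, 10.41, 134.68] [424.5  -5.4]
jig hole 73 [459.59, 49.17, 48.89, 48.78, 135.08] [459.6  48.8]
jig hole 16 [493.03, 104.53, 10.7, 9.6, 45.77] [493.2 104.4]
jig hole 16 [519.86, 25.88, 11.2, 10.71, 135.37] [519.9  25.9]
```

View pics/crop1.png

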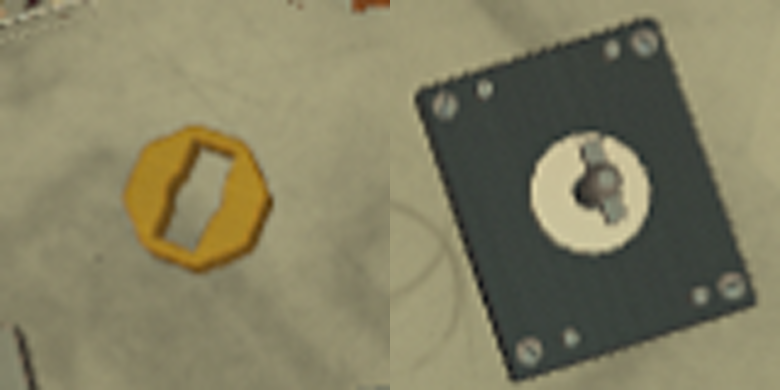

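Brass nut is at (541,358.5) with its slot at about −22°. The jig is at (458,51) with its bar at about +18.7°. I'll swing over in front of the base.

```bash
python3 -m pendant '[[[1,0.443,-0.287,0,0],[1,0.443,-0.287,0,0],[1,0.443,-0.287,0,0],[1,0.443,-0.287,0,0],[1,0.443,-0.287,0,0],[1,0.443,-0.287,0,0],[1,0.443,-0.287,0,0],[1,0.443,-0.287,0,0]]]'; python3 - <<'E'
from cell import env
import numpy as np
s=env.state();f=s["tcp_rot"][2];d=np.array([541,358.5])-s["eef_pos"][:2]
print(f,d,d@[np.cos(f),np.sin(f)],d@[np.sin(f),-np.cos(f)],s["joints"])
E
```

```text
t: 0.9
eef_pos: [438.0, -294.6, 214.6]
tcp_rot: [-3.142, 0.0, 0.286]
ft_force: [0.9, -0.8, -0.6]
opening: 1.004
0.2856494215540417 [103.04960357 653.05315317] 282.8916366002626 -597.5533144383473 [-7.17232704e-01  3.53492437e-01  1.79578100e+00 -7.83769830e-05
  9.92460496e-01  5.67957055e-01]
```

```bash
python3 -m pendant '[[[1,0.283,-0.598,0,0],[1,0.283,-0.598,0,0],[1,0.283,-0.598,0,0],[1,0.283,-0.598,0,0],[1,0.283,-0.598,0,0],[1,0.283,-0.598,0,0],[1,0.283,-0.598,0,0],[1,0.283,-0.598,0,0]]]'; python3 - <<'E'
from cell import env
import numpy as np
s=env.state();f=s["tcp_rot"][2];d=np.array([541,358.5])-s["eef_pos"][:2]
print(f,d,d@[np.cos(f),np.sin(f)],d@[np.sin(f),-np.cos(f)],s["joints"])
print(np.round(env.read_camera("wrist")["tool_from_camera"],3))
E
```

```text
t: 1.7
eef_pos: [499.0, 100.9, 214.6]
tcp_rot: [3.141, 0.0, 0.286]
ft_force: [0.6, -0.9, -0.3]
opening: 0.997
0.28579086630644257 [ 41.95317083 257.60696819] 112.87511840997075 -235.33088672094317 [ 6.97590764e-02  3.27219595e-01  1.83819984e+00 -1.65054798e-04
  9.76357180e-01  1.35485698e+00]
[[   0.      -0.97    -0.244   68.232]
 [   1.       0.       0.       1.456]
 [  -0.      -0.244    0.97  -169.106]
 [   0.       0.       0.       1.   ]]
```

```bash
python3 -m pendant '[[[1,0.113,-0.235,0,0],[1,0.113,-0.235,0,0],[1,0.113,-0.235,0,0],[1,0.113,-0.235,0,-0.115],[1,0.113,-0.235,0,-0.115],[1,0.113,-0.235,0,-0.115],[1,0.113,-0.235,0,-0.115],[1,0.113,-0.235,0,-0.115]]]'; cat > br.py <<'E'
from h import *
import sys
from cell import env
s=env.state();c=env.read_camera("wrist");T=wristT(c,s);im=c["image"];H=cv2.cvtColor(im,cv2.COLOR_BGR2HSV).astype(int)
z=float(sys.argv[1])
h,sa,v=H[...,0],H[...,1],H[...,2]
m=((sa>120)&(h>12)&(h<35)&(v>90)).astype(np.uint8)
m=cv2.morphologyEx(m,cv2.MORPH_OPEN,np.ones((3,3),np.uint8))
cs,hi=cv2.findContours(m,cv2.RETR_CCOMP,cv2.CHAIN_APPROX_NONE)
for k,cc in enumerate(cs):
    if cv2.contourArea(cc)<400: continue
    p=onplane(c,cc.reshape(-1,2),z,T); print("hole" if hi[0][k][3]>=0 else "outer",len(cc),rect(p),cc.reshape(-1,2).mean(0).round(0))
print(s["eef_pos"],s["tcp_rot"])
cv2.imwrite("pics/"+sys.argv[2],im)
E
python3 br.py 20 w1.png
```

```text
t: 2.55
eef_pos: [541.1, 355.0, 214.2]
tcp_rot: [3.141, 0.001, 0.401]
ft_force: [0.3, -0.4, -0.2]
opening: 1.003
outer 156 [513.12, 89.48, 82.73, 35.94, 36.59] [460. 289.]
outer 160 [332.44, 516.05, 82.24, 36.92, 10.84] [ 93. 289.]
outer 130 [544.11, 357.54, 53.59, 53.49, 68.25] [274. 185.]
hole 78 [545.62, 357.68, 41.17, 21.35, 157.97] [274. 184.]
outer 251 [645.62, 56.62, 124.04, 43.99, 35.38] [545. 201.]
[541.09507768 355.03551046 214.19147207] [3.14112618e+00 1.20769990e-03 4.00568489e-01]
```

View pics/w1.png

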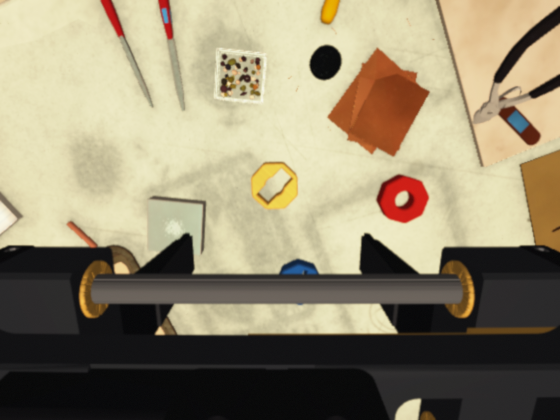

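The wrist view shows the nut at (274,185), clear between the open fingers. I'll descend to z≈75 and measure again.

```bash
python3 -m pendant '[[[1,0.0025,-0.002,0.05,0],[1,0.0025,-0.002,0.1,0],[1,0.0025,-0.002,0.14,0],[1,0.0025,-0.002,0.14,0],[1,0.0025,-0.002,0.14,0],[1,0.0025,-0.002,0.14,0],[1,0.0025,-0.002,0.14,0],[1,0.0025,-0.002,0.14,0]]]'; python3 br.py 20 w2.png
```

```text
t: 3.4
eef_pos: [543.5, 359.1, 76.3]
tcp_rot: [-3.141, -0.003, 0.401]
ft_force: [0.3, 0.5, 1.3]
opening: 0.994
outer 156 [550.47, 204.32, 51.12, 22.27, 36.5] [460. 289.]
outer 160 [438.34, 468.71, 50.87, 22.91, 10.94] [ 93. 289.]
outer 207 [545.36, 358.46, 55.62, 52.84, 24.53] [277. 222.]
hole 110 [547.05, 358.42, 38.51, 19.12, 158.69] [277. 220.]
[543.48480868 359.12127282  76.34470278] [-3.14148629e+00 -2.51944700e-03  4.00729947e-01]
```

```bash
python3 -m pendant '[[[1,0,0,0.04,0],[1,0,0,0.07,0],[0.3,0,0,0.07,0],[0.3,0,0,0.07,0],[0.3,0,0,0.07,0],[0.3,0,0,0.07,0],[0.3,0,0,0.07,0],[0.3,0,0,0.07,0]]]';  python3 -m pendant '[[[0.3,0,0,0,0],[0.3,0,0,0,0],[0.3,0,0,0,0],[0.3,0,0,-0.05,0],[0.3,0,0,-0.1,0],[0.3,0,0,-0.12,0],[0.3,0,0,-0.12,0],[0.3,0,0,-0.12,0]]]'; python3 br.py 141 w3.png
```

```text
t: 4.25
eef_pos: [543.1, 359.0, 5.2]
tcp_rot: [3.142, -0.001, 0.401]
ft_force: [-0.1, 0.6, 3.9]
opening: 0.568
t: 5.05
eef_pos: [542.6, 358.8, 124.1]
tcp_rot: [3.141, 0.0, 0.401]
ft_force: [0.7, 0.3, -0.5]
opening: 0.563
outer 205 [541.0, 262.13, 55.8, 3.18, 112.53] [434. 331.]
outer 136 [551.62, 300.29, 33.91, 9.55, 30.39] [383. 290.]
outer 135 [508.08, 403.05, 33.89, 9.55, 15.65] [170. 290.]
outer 365 [555.4, 362.57, 53.04, 36.9, 112.96] [279. 245.]
[542.60482456 358.75389143 124.14514197] [3.14148472e+00 3.79329480e-04 4.00766069e-01]
```

View pics/w3.png

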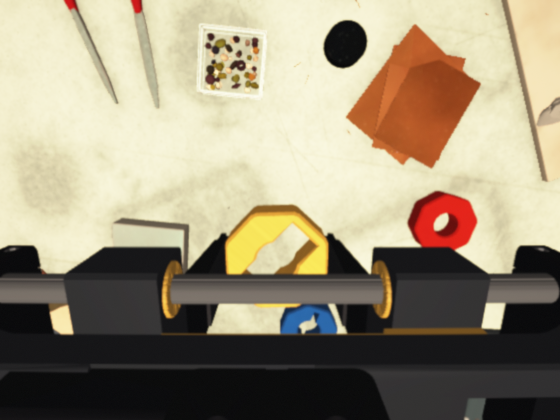

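The nut is held squarely, centred at about (279,245). I'll move to a spot short of the jig with the bar-aligned yaw (1.112), so the wrist camera sees both jig and nut.

```bash
python3 -m pendant '[[[0.3,-0.255,0.3,-0.026,-0.711],[0.3,-0.255,0.3,-0.026,-0.711],[0.3,-0.255,0.3,-0.026,-0.711],[0.3,-0.255,0.3,-0.026,-0.711],[0.3,-0.255,0.3,-0.026,-0.711],[0.3,-0.255,0.3,-0.026,-0.711],[0.3,-0.255,0.3,-0.026,-0.711],[0.3,-0.255,0.3,-0.026,-0.711]]]';  python3 -m pendant '[[[0.3,0,0,0,0],[0.3,0,0,0,0],[0.3,0,0,0,0],[0.3,0,0,0,0],[0.3,0,0,0,0],[0.3,0,0,0,0],[0.3,0,0,0,0],[0.3,0,0,0,0]]]'; python3 br.py 20 w4.png
```

```text
t: 5.9
eef_pos: [423.6, -18.3, 149.5]
tcp_rot: [-3.139, 0.001, 1.112]
ft_force: [0.4, -0.4, -0.8]
opening: 0.569
t: 6.7
eef_pos: [425.2, -16.6, 150.6]
tcp_rot: [3.142, 0.0, 1.112]
ft_force: [0.0, -0.6, 0.2]
opening: 0.568
outer 204 [515.13, -221.43, 108.8, 6.26, 153.32] [433. 331.]
outer 315 [368.86, -133.24, 150.25, 36.38, 153.74] [276. 320.]
outer 138 [482.16, -151.12, 66.57, 19.24, 69.67] [383. 290.]
outer 196 [295.78, -46.98, 89.35, 27.68, 38.29] [176. 280.]
outer 277 [408.01, -53.51, 104.37, 72.64, 153.74] [277. 247.]
hole 128 [407.08, -64.7, 60.02, 33.11, 20.15] [280. 250.]
outer 720 [651.28, -53.32, 216.56, 183.57, 44.14] [490. 128.]
hole 149 [646.81, -6.8, 69.0, 10.23, 142.47] [494.  84.]
[425.20733991 -16.57311238 150.6180322 ] [3.14150007e+00 7.70223470e-05 1.11231458e+00]
```

View pics/w4.png

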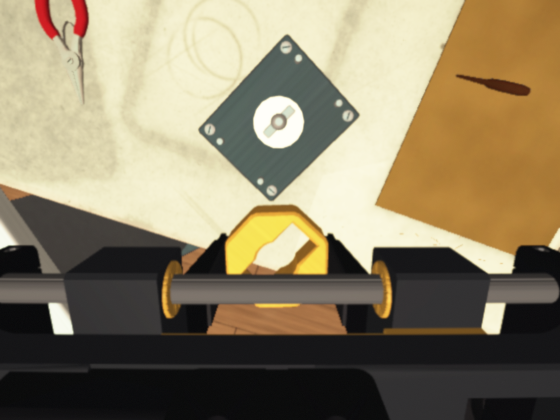

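```bash
python3 - <<'E'
from h import *
from cell import env
s=env.state();c=env.read_camera("wrist");T=wristT(c,s);im=c["image"]
H=cv2.cvtColor(im,cv2.COLOR_BGR2HSV).astype(int);v=H[...,2];sa=H[...,1]
print([tuple(im[r,277]) for r in range(202,222)])
roi=np.zeros(v.shape,np.uint8);roi[25:203,190:370]=1
m=((v<130)&(roi>0)).astype(np.uint8)
cs,_=cv2.findContours(m,cv2.RETR_EXTERNAL,cv2.CHAIN_APPROX_NONE);cc=max(cs,key=cv2.contourArea)
print("plate",rect(onplane(c,cc.reshape(-1,2),12,T)))
pl=np.zeros_like(m);cv2.drawContours(pl,[cc],-1,1,-1);
w=((v>150)&(pl>0)).astype(np.uint8)
cs,_=cv2.findContours(w,cv2.RETR_EXTERNAL,cv2.CHAIN_APPROX_NONE);cc=max(cs,key=cv2.contourArea)
print("former",rect(onplane(c,cc.reshape(-1,2),20,T)),cc.reshape(-1,2).mean(0))
cr=np.hstack([cv2.resize(im[90:155,240:315],(390,338),interpolation=cv2.INTER_CUBIC),cv2.resize(im[200:265,220:335],(390,338))])
cv2.imwrite("pics/crop2.png",cr)
E
```

```text
[(np.uint8(198), np.uint8(234), np.uint8(239)), (np.uint8(190), np.uint8(230), np.uint8(236)), (np.uint8(150), np.uint8(198), np.uint8(215)), (np.uint8(83), np.uint8(136), np.uint8(167)), (np.uint8(41), np.uint8(97), np.uint8(138)), (np.uint8(35), np.uint8(92), np.uint8(134)), (np.uint8(34), np.uint8(92), np.uint8(134)), (np.uint8(34), np.uint8(91), np.uint8(134)), (np.uint8(35), np.uint8(93), np.uint8(136)), (np.uint8(38), np.uint8(106), np.uint8(156)), (np.uint8(49), np.uint8(140), np.uint8(201)), (np.uint8(58), np.uint8(166), np.uint8(228)), (np.uint8(62), np.uint8(176), np.uint8(234)), (np.uint8(69), np.uint8(194), np.uint8(239)), (np.uint8(79), np.uint8(217), np.uint8(245)), (np.uint8(85), np.uint8(228), np.uint8(248)), (np.uint8(86), np.uint8(229), np.uint8(248)), (np.uint8(86), np.uint8(229), np.uint8(248)), (np.uint8(85), np.uint8(229), np.uint8(248)), (np.uint8(85), np.uint8(229), np.uint8(248))]
plate [459.99, 47.92, 117.41, 97.6, 18.58]
former [459.75, 47.85, 46.58, 45.61, 63.73] [278.01369863 121.52054795]
```

View pics/crop2.png

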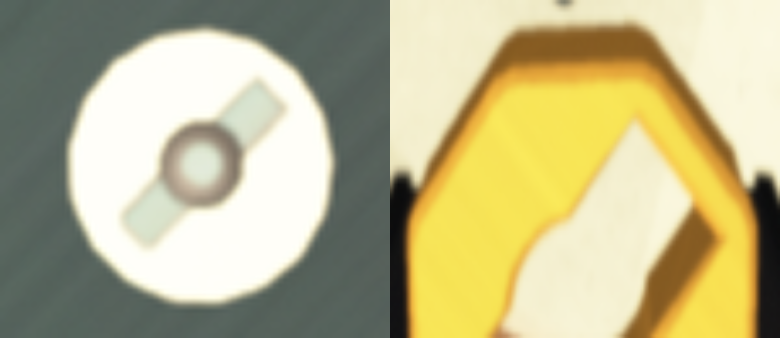

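```bash
python3 - <<'E'
from h import *
from cell import env
s=env.state();c=env.read_camera("wrist");T=np.array(c["tool_from_camera"])
# tool frame, z down from TCP: underside z=+5.2, top -14.8
for r,z in((204.7,5.2),(204.7,3.7),(211.3,-13.3),(216,-14.8)): print(r,z,onplane(c,[[277,r]],z,T)[0].round(2))
# slot edges at top plane: far slot corner crop(635,118), right corner (720,240), arc-left start (565,218)
for x,y in((635,118),(720,240),(565,218)):
    px=[220+(x-390)*115/390,200+y*65/338]; print(px,onplane(c,[px],-14.8,T)[0].round(2))
for x in (408,756):
    print(onplane(c,[[220+(x-390)*115/390,200+230*65/338]],-14,T)[0].round(2))
f=s["tcp_rot"][2]
# jig centre in tool frame by wrist and by top cam
for p in((459.8,47.9),(458,50.7)):
    d=np.array(p)-s["eef_pos"][:2]; print(d@[np.cos(f),np.sin(f)],d@[np.sin(f),-np.cos(f)])
E
```

```text
204.7 5.2 [25.72  1.31  5.2 ]
204.7 3.7 [26.08  1.3   3.7 ]
211.3 -13.3 [ 26.69   1.27 -13.3 ]
216 -14.8 [ 24.64   1.27 -14.8 ]
[292.2435897435897, 222.69230769230768] [ 21.14   8.97 -14.8 ]
[317.3076923076923, 246.15384615384616] [  8.54  22.04 -14.8 ]
[271.6025641025641, 241.9230769230769] [ 10.85  -1.49 -14.8 ]
[  9.28 -25.43 -14.  ]
[  9.29  27.6  -14.  ]
73.27041554037004 2.3847083379874725
74.9835239075721 -0.4692818025390011
```

Both views agree to within about 2 mm: move (+74, +1) mm in the tool frame. I'll go over the stud and down to just above it.

```bash
python3 -m pendant '[[[0.3,0.045,0.001,0,0],[0.3,0.0742,0.001,0,0],[0.3,0.0742,0.001,0.04,0],[0.3,0.0742,0.001,0.08,0],[0.3,0.0742,0.001,0.0845,0],[0.3,0.0742,0.001,0.0845,0],[0.3,0.0742,0.001,0.0845,0],[0.3,0.0742,0.001,0.0845,0]]]'; python3 - <<'E'
from cell import env
import cv2,numpy as np
s=env.state();print(s["eef_pos"],s["ft_force"])
a=env.read_camera("wrist")["image"][190:330,190:370];b=env.read_camera("side")["image"][140:220,270:370]
cv2.imwrite("pics/w5.png",np.hstack([cv2.resize(a,(400,311)),cv2.resize(b,(389,311),interpolation=cv2.INTER_CUBIC)]))
E
```

```text
t: 7.65
eef_pos: [459.7, 49.1, 67.6]
tcp_rot: [3.139, -0.001, 1.111]
ft_force: [0.8, -0.2, -0.2]
opening: 0.564
[459.71778861  49.08919707  67.64961734] [ 0.78275262 -0.19334334 -0.23731835]
```

View pics/w5.png

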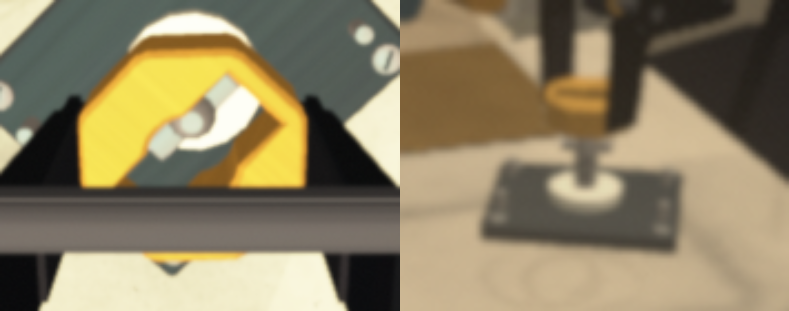

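The bar sits parallel to the slot, and the side view shows the stud under the nut. I'll lower past the bar's top and check the force.

```bash
python3 -m pendant '[[[0.3,0,0,0.005,0],[0.3,0,0,0.009,0],[0.3,0,0,0.012,0],[0.3,0,0,0.015,0],[0.3,0,0,0.018,0],[0.3,0,0,0.02,0],[0.3,0,0,0.02,0],[0.3,0,0,0.02,0]]]'; python3 - <<'E'
from cell import env
import cv2,numpy as np
s=env.state();print(s["eef_pos"],s["ft_force"],s["moment"])
a=env.read_camera("wrist")["image"][190:330,190:370];b=env.read_camera("side")["image"][140:220,270:370]
cv2.imwrite("pics/w6.png",np.hstack([cv2.resize(a,(400,311)),cv2.resize(b,(389,311),interpolation=cv2.INTER_CUBIC)]))
E
```

```text
t: 8.55
eef_pos: [458.9, 49.3, 46.1]
tcp_rot: [-3.142, 0.0, 1.112]
ft_force: [-0.0, 0.1, -0.0]
opening: 0.561
[458.93754431  49.28114115  46.06986231] [-0.03878087  0.06226218 -0.00080117] [-0.0107202  -0.11762527 -0.0029114 ]
```

View pics/w6.png

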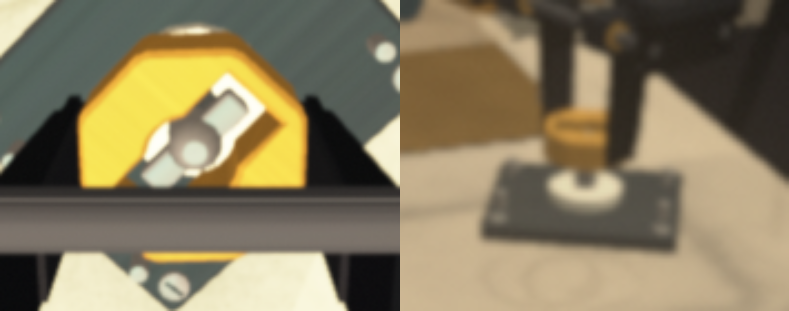

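No force, and the bar is entering the slot with clearance. I'll continue down.

```bash
python3 -m pendant '[[[0.3,0,0,0.004,0],[0.3,0,0,0.008,0],[0.3,0,0,0.012,0],[0.3,0,0,0.015,0],[0.3,0,0,0.018,0],[0.3,0,0,0.0202,0],[0.3,0,0,0.0202,0],[0.3,0,0,0.0202,0]]]'
```

```text
t: 9.45
eef_pos: [459.0, 49.3, 25.9]
tcp_rot: [3.142, 0.0, 1.112]
ft_force: [0.3, -0.7, -0.8]
opening: 0.562
```

```bash
python3 -m pendant '[[[0.3,0,0,0,0.12],[0.3,0,0,0,0.24],[0.3,0,0,0,0.36],[0.3,0,0,0,0.48],[0.3,0,0,0,0.6],[0.3,0,0,0,0.7],[0.3,0,0,0,0.785],[0.3,0,0,0,0.785]]]'; python3 -m pendant '[[[0.3,0,0,0,0.12],[0.3,0,0,0,0.24],[0.3,0,0,0,0.36],[0.3,0,0,0,0.48],[0.3,0,0,0,0.6],[0.3,0,0,0,0.7],[0.3,0,0,0,0.785],[0.3,0,0,0,0.785]]]'; python3 -c "
from cell import env;s=env.state();print(s['joints'],s['ft_force'],s['moment'])"
```

```text
t: 10.25
eef_pos: [459.0, 49.3, 26.1]
tcp_rot: [3.141, -0.0, 0.326]
ft_force: [-0.4, 0.6, -0.5]
opening: 0.565
t: 11.05
eef_pos: [459.0, 49.3, 26.0]
tcp_rot: [3.142, -0.0, -0.457]
ft_force: [-0.1, -0.7, -0.1]
opening: 0.562
[-3.62433016e-02  5.78349636e-01  2.12319273e+00 -2.09774136e-04
  4.39866288e-01  1.99176935e+00] [-0.06798345 -0.68378977 -0.11695301] [ 0.05778157  0.02902018 -0.0293964 ]
```

```bash
python3 -m pendant '[[[0.3,0,0,0.0007,0],[0.3,0,0,0.0007,0],[0.75,0,0,0.0007,0],[0.75,0,0,0.0007,0],[0.75,0,0,0.0007,0],[0.75,0,0,0.0007,0],[0.75,0,0,0.0007,0],[0.75,0,0,0.0007,0]]]'; python3 -m pendant '[[[0.75,0,0,-0.01,0],[0.75,0,0,-0.03,0],[0.75,0,0,-0.06,0],[0.75,0,0,-0.1,0],[0.75,0,0,-0.14,0],[0.75,-0.05,0,-0.16,0],[0.75,-0.06,0,-0.16,0],[0.75,-0.06,0,-0.16,0]]]'; python3 br.py 40 w7.png; python3 - <<'E'
from cell import env
import cv2,numpy as np
im=cv2.imread("pics/w7.png")
b=env.read_camera("side")["image"][140:220,270:370]
cv2.imwrite("pics/f.png",np.hstack([cv2.resize(im,(480,360)),cv2.resize(b,(310,360),interpolation=cv2.INTER_CUBIC)]))
E
```

```text
t: 11.85
eef_pos: [458.9, 49.3, 25.2]
tcp_rot: [3.142, -0.0, -0.458]
ft_force: [0.1, -0.3, -0.3]
opening: 0.748
t: 12.65
eef_pos: [403.8, 76.4, 186.1]
tcp_rot: [-3.141, -0.001, -0.457]
ft_force: [0.2, 0.0, -0.8]
opening: 0.749
outer 204 [169.17, -55.14, 115.04, 6.54, 63.37] [469. 330.]
outer 143 [245.86, -16.23, 70.02, 24.7, 163.96] [416. 289.]
outer 146 [379.35, 255.64, 70.43, 26.53, 143.65] [137. 289.]
outer 160 [459.49, 47.61, 53.75, 53.51, 153.84] [277. 136.]
hole 113 [459.82, 47.48, 42.01, 33.8, 108.89] [277. 135.]
outer 789 [363.16, -119.41, 262.33, 171.31, 165.76] [494. 131.]
outer 212 [535.44, -34.02, 83.98, 26.69, 64.0] [325.   9.]
[403.84611089  76.3891698  186.12117757] [-3.14106556e+00 -1.20161479e-03 -4.56758327e-01]
```

View pics/f.png

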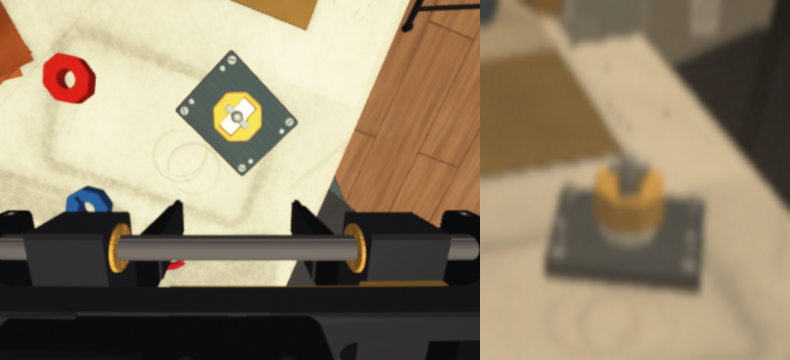

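The nut is centred on the stud with its slot across the bar, the gripper is clear, and the red and blue nuts are still on the table. Handing in.

```bash
python3 -c "
from cell import env;print(env.job_done())"
```

```text
the job is handed in; nothing more can be done
None
```

I put the brass nut, the only one with a slot wide enough for the crossbar, on the stud and lowered it onto the former. I turned it a quarter turn under the crossbar, let go and backed away. The job was handed in after about 13 s of the 35 s allowed; the hand-in gives no verdict.

- **Position:** the last wrist picture put the nut's centre at (459.5, 47.6). The same camera had put the former's centre at (459.8, 47.9), so they agree within about 0.5 mm.
- **Slot angle:** the slot lay at 108.9° and the bar at 18.6°, so it is about 90° across.
- **Height:** I did not measure this directly. The gripper height at release (TCP at z = 25.2 mm, against 5.2 mm when it gripped the nut on the table) and the nut's apparent size both fit its underside resting on the former, 20 mm above the table. The side picture shows it level.
- **Forces:** every reading I took was under about 4 N.
- **Other nuts:** I never touched the red and blue nuts, and the last picture shows them still on the table.
- **Disagreement:** the top and wrist cameras differed by 2–4 mm on positions, roughly the stated calibration error of about 2 mm. I aimed between the two.

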